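# Chuck a burr in the engraver's collet

## Task

Load the upright collet holder: take the burr with the straight cylindrical head out of the rack, set its shank gently down into the collet until it is fully home on the stop, then turn the knurled nut clockwise (seen from above) until the collet grips the shank, snug but not forced, and let go. Leave the other two burrs, the vial and the tweezers where they are.

Things in the scene. Friction and masses are not known exactly. Their poses are not given: they have to be found in the camera images.
- chuck: collet holder fixed to the bench, upright on a round dark steel base (92 mm across, 13 mm high), 68 mm high in all; origin at the centre of its underside, z up along the collet's axis. On top is a round knurled steel nut. Turning the nut clockwise from above closes three jaws inside its mouth, each moving inwards about 3 mm a radian
- nut_grip (a point): point on the axis at the nut's mid-height (55 mm above the bench), fixed to the holder. The nut is 35 mm across, 43 to 68 mm above the bench, and above 26 mm nothing below it is wider than the nut. It starts more or less open: it turns free for 0.45 to 1.25 rad, unknown beforehand, before the jaws meet an 8 mm shank, and grips some 0.1 to 0.2 rad later
- mouth (a point): centre of the nut's top opening (23 mm across), on the axis, 68 mm above the bench. The nut turns free against 0.3 N m of friction (either way, so a paused hand may feel less or the reverse) and stays where it is left. Once the jaws meet the shank the torque rises over the free level by about 0.01 N m a 0.01 rad: 0.08 to 0.25 N m more is snug, 0.36 forced
- stop (a point): the stop on the axis on which the end of a shank fully home rests, 38 mm below the mouth; z up
- pilot: steel guide inside the holder, under the jaws, with the bore that takes the shank: 9.2 mm across, 24 mm deep with the stop at its bottom; its flat top with the bore's rim (1 mm chamfer) lies 14 mm below the mouth. A shank that misses the bore stands on this top, 24 mm too high. A push of the burr on the guide of more than 35 N damages it. Its origin is on the axis, 4 mm below the stop
- collet: brass ring fixed inside the holder that carries the three brass jaws, set evenly round the axis, 11 mm high, their tops about 1.5 mm below the mouth; its origin is on the axis, 14 mm below the mouth, and does not move. The collet grips when the jaws together press on the shank with more than 20 N; more than 120 N is forcing it
- rack: aluminium block fixed to the bench, 50 x 170 x 40 mm, with three upright blind holes 10 mm across and 32 mm deep, in a row along its y, 55 mm apart; origin at the centre of its underside, z up. The three burrs stand in it, in any order
- cylinder_burr: steel burr standing in the rack, 69 mm long, 45 g: plain shank 8 mm across and 45 mm long with a 1 mm chamfer at its end, then a straight cylindrical head 14 mm across and 24 mm long; its origin is the centre of the bottom end of the shank, z runs up the burr to the head
- shank_tip (a point): centre of the bottom end of the cylindrical-headed burr's shank
- ball_burr: burr with the same 8 mm shank and a ball head 17 mm across, 64 mm long in all; its origin is the centre of the bottom end of the shank, z runs up the burr to the head
- cone_burr: burr with the same 8 mm shank and a pointed cone head, 14 mm across at its foot, 72 mm long in all; its origin is the centre of the bottom end of the shank, z runs up the burr to the head
- vial: small capped vial standing on the bench, 24 mm across, 50 mm high; origin at the centre of its underside
- tweezers: steel tweezers lying on the bench near its front edge, 115 mm long, 8 mm high; origin at the centre of the underside

How it is judged:
By the outcome, as a careful person would: the job done as asked, in the order asked, and still so for the second after the job is handed in, with the robot touching nothing.
It also fails if it takes over 72 s, if anything falls off the work surface, if the arm or the gripper's body presses on something with over 40 N, if the wrist force passes 120 N, or if a joint passes its speed limit or range.

## Robot

A 6-joint arm with a two-finger parallel gripper is mounted at the origin on a cart in front of the work surface, level with it; the furniture and walls round the work are solid. World frame = base frame: x ahead of the robot, y to its left, z up, the work surface at z = 0. Lengths are in m, angles in rad, forces in N, time in s.
With the tool pointing down it reaches from about 0.35 to 0.775 m from the base axis. Payload 7.3 kg.
Tool frame: the origin (TCP) lies midway between the tips of the shut fingers; the grasp point (between the pads) lies 19 mm behind it (robot.grasp_offset is the z of the grasp point in the tool frame, in m); z points along the fingers, y is the line along which they close (so a half turn about z gives the same grasp; the last joint's range is limited). The gripper opens to 92 mm and grips with 3 to 60 N. Pads are 19 mm wide; open, the fingers measure 130 mm over their backs; the gripper's body (75 mm by 190 mm) begins 47 mm behind the grasp point.
Start: joints at [-1.296, 0.342, 1.524, -0, 1.275, -0.146], TCP at [0.214, -0.479, 0.227] pointing down, gripper open.
Joint ranges: [-2.53, 2.53], [-0.77, 2.02], [0.04, 2.7], [-1, 4.14], [0.28, 2.66], [-3.11, 3.11]. Speed limits (rad/s): [2.57, 2.57, 3.14, 3.14, 3.14, 3.14].

## Interface

Orientations are given as a unit quaternion [x, y, z, w].
In Python, from bench import status, get_image, camera_params, robot, boxes_of gives the robot as it stands.
- The arm moves only by the shell command python3 -m creep 'ROWS' [OPENING] [FORCE]. ROWS is JSON, a list that holds one entry, the list of rows, each a list of 4 numbers: the shift along the tool's x, y, z in m, then the turn about the tool's z in degrees. A call has exactly 10 rows; each row shifts and turns the commanded pose from where the row before left it, along the tool's axes as they then stand; what a row does not reach is not made up. A row lasts 1/10 s, in which the tool goes at most 50 mm and 8.59 degrees, less where a joint would pass 70% of its speed; a pose out of reach is approached as far as the arm can. A call is refused whole if a number of a shift passes 0.05 or a number of a turn 8.59, either way. A call with a gripper value outside its range is refused whole. OPENING is the closure, from 0 (fully open) to 1 (shut), set as the call begins (- or left out, the last holds). The fingers move at their own pace and stop on an object; FORCE is the grip in N (left out, the last holds). Time passes only in rows, so rows that do not move let the fingers close, or fill a call up. It gives the time, the measured TCP pose, the force, the opening and the grip force at its end, in the units of the state.
- status.sense(): the state, without advancing time (a new reading comes with each control period).
- get_image(name): name is "scene" or "top" or "wrist"; returns the picture (400x640x3 uint8, red, green, blue); there is no depth.
- camera_params(name): a dict with "camera_matrix" (3x3 intrinsics, pixels), "k1" (the pictures are not rectified: a ray, as slopes to the right and down, at radius r is drawn at 1 + k1 r^2 times it, then the intrinsics apply), "T" (4x4, takes a point from camera to world coordinates). Camera axes: x right, y down, z forward; pixel columns grow to the right and rows downward; lengths in m; the calibration is good to about 2 mm. A picture is of the moment at which its call begins: read the wrist's pose just before it. camera_params takes no time and is no camera call; for the wrist camera it gives the pose at the moment of the call.
- robot.hand_in(): hands the job in; it is judged then, once.
Trained networks look in the newest picture that a camera, given by its name, has taken for a name from the list of things; names that differ only in an ending like _2 or _b are one class to them, and where a whole thing is asked for, a point or a joint stands for the part that bears it (a point fixed in the world has none). Each returns a list of dicts, best first, with "p" (0 to 1); they miss things now and then, are a little off and sometimes report something else, mostly with a low value. They report only what shows in the picture. A call takes as long as a camera call.
- boxes_of(camera, query): "box" ([centre column, centre row, width, height] as shares, 0 to 1, of the picture: columns of its width, rows of its height, round what is visible of it).
The state is a dict: "t": time; "qpos": joint angles; "joint_velocities": joint speeds; "effort": joint torques, N m; "ee_pos": TCP position; "orientation": TCP orientation; "wrist_force": force on the tool from outside, world axes, zero at the start; "wrist_torque": the same for the moment, N m; "finger_gap": finger opening in m; "grip_force": force on a finger pad.
Only numpy, scipy, OpenCV 4.12 (cv2) and the standard library are available. Lean on these libraries where they do the work, as an engineer would, in place of code of your own. Each camera call takes 0.05 s, during which the arm holds its last target. There are 200 camera calls.

## Working session

There is one attempt and no reset: what is moved stays moved. The work goes in short steps, Python scripts to look and compute and a shell command to move; the robot and the scene stay as the last step left them, time stands still between calls to the robot, and variables do not carry over. Pictures are saved under pics/ and viewed, at most 10 in all, crops included, and the job is handed in when it is done.

```bash
ls; mkdir -p pics; cat > h.py <<'E'
import numpy as np, cv2
from bench import status, get_image, camera_params, robot, boxes_of
def pix2ray(cp,u,v):
    K=np.array(cp["camera_matrix"]);k1=cp["k1"];T=np.array(cp["T"])
    n=cv2.undistortPoints(np.array([[[u,v]]],float),K,np.array([k1,0,0,0.]))[0,0]
    return T[:3,3],T[:3,:3]@np.array([n[0],n[1],1.])
def at_z(cp,u,v,z):
    o,d=pix2ray(cp,u,v);return o+d*(z-o[2])/d[2]
def proj(cp,P):
    K=np.array(cp["camera_matrix"]);T=np.array(cp["T"]);p=np.linalg.inv(T)@np.r_[P,1]
    s=p[:2]/p[2];s=s*(1+cp["k1"]*(s@s));return K[:2,:2]@s+K[:2,2]
def two(c1,p1,c2,p2):
    o1,d1=pix2ray(c1,*p1);o2,d2=pix2ray(c2,*p2)
    A=np.stack([d1,-d2],1);s=np.linalg.lstsq(A,o2-o1,rcond=None)[0]
    a=o1+s[0]*d1;b=o2+s[1]*d2;return (a+b)/2,np.linalg.norm(a-b)
def shot(name,fn):
    cp=camera_params(name);im=get_image(name);cv2.imwrite("pics/"+fn,im[:,:,::-1]);return im,cp
E
python3 - <<'E'
from h import *
s=status.sense();print(s)
ims=[]
for n in("top","scene"):
    im,cp=shot(n,n+"0.png");ims.append(im);print(n,np.round(np.array(cp["T"]),3).tolist(),cp["k1"],np.array(cp["camera_matrix"])[0])
    for q in("chuck","rack","cylinder_burr","ball_burr","cone_burr","vial","tweezers"):
        for b in boxes_of(n,q)[:2]:
            x=np.array(b["box"])*[640,400,640,400];print(q,round(b["p"],2),x.round(1),at_z(cp,x[0],x[1],0.05).round(3))
E
```

```text
pics
{'t': 0.0, 'qpos': array([-1.29599165e+00,  3.42678830e-01,  1.52505849e+00,  2.16307165e-05,
        1.27538360e+00, -1.45980131e-01]), 'joint_velocities': array([ 0.00054509, -0.00167219, -0.00014926, -0.00217108,  0.00091243,
       -0.00021191]), 'effort': array([-8.98179969e-04, -4.31244171e+01, -2.44213843e+01,  7.16858706e-02,
        5.60895901e-02, -1.16764741e-04]), 'ee_pos': array([ 0.2143707 , -0.47877748,  0.22605327]), 'orientation': array([ 9.77949413e-01,  2.08840518e-01, -3.88625577e-05, -7.63214866e-04]), 'wrist_force': array([-0.08770476, -0.45285439,  0.32257957]), 'wrist_torque': array([-0.031762  , -0.01932396, -0.01250668]), 'grip_force': 0.0, 'finger_gap': 0.09194763982582786}
top [[-0.005, -0.994, 0.111, 0.384], [-1.0, 0.005, 0.005, 0.056], [-0.005, -0.111, -0.994, 0.984], [0.0, 0.0, 0.0, 1.0]] -0.10193167328489315 [408.97677247   0.         318.31529857]
chuck 0.88 [396.2 213.   39.1  38.9] [ 0.471 -0.119  0.05 ]
rack 0.75 [267.  211.2  77.2  45.1] [0.476 0.179 0.05 ]
scene [[-0.525, -0.607, 0.596, -0.015], [-0.851, 0.378, -0.365, 0.377], [-0.004, -0.699, -0.715, 0.687], [0.0, 0.0, 0.0, 1.0]] -0.09024681260052529 [467.76529425   0.         319.29887773]
chuck 0.79 [403.1 194.2  40.4  48.7] [ 0.45  -0.098  0.05 ]
chuck 0.74 [373.1 261.7  51.4  20.6] [0.348 0.049 0.05 ]
rack 0.86 [266.6 257.6  98.5  55.1] [0.452 0.198 0.05 ]
cylinder_burr 0.58 [297.  236.2   8.3  19.9] [0.466 0.13  0.05 ]
ball_burr 0.7 [404.7 194.6  43.5  46.6] [ 0.447 -0.099  0.05 ]
ball_burr 0.48 [263.4 243.   11.3  15.5] [0.483 0.188 0.05 ]
vial 0.48 [268.9 196.4   8.4  20.5] [0.582 0.126 0.05 ]
tweezers 0.49 [374.7 261.1  51.8  15.4] [0.348 0.046 0.05 ]
```

View pics/top0.png

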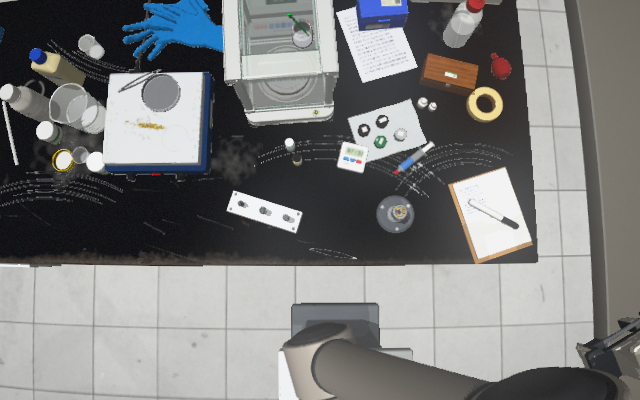

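View pics/scene0.png

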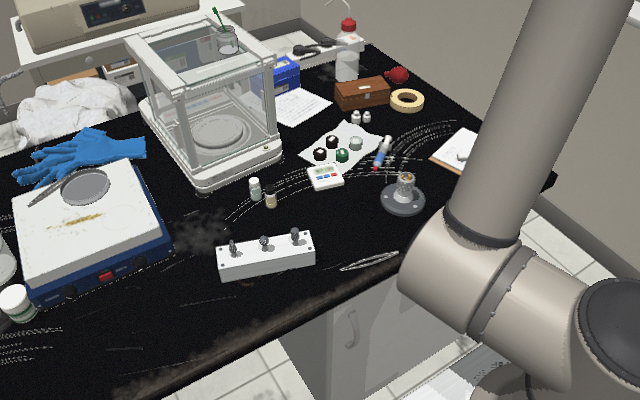

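The top view shows the rack at about (264,211) with burrs at (239,204), (263,211) and (289,218), and the chuck at (397,213). In the scene view the burrs are at (233,248), (263,243) and (295,236). I'll zoom in to tell the heads apart.

```bash
python3 - <<'E'
from h import *
a=cv2.imread("pics/scene0.png")[220:285,205:325];b=cv2.imread("pics/top0.png")[180:245,215:335]
c=cv2.imread("pics/scene0.png")[160:225,350:470]; d=cv2.imread("pics/top0.png")[180:245,350:470]
f=lambda x:cv2.resize(x,(400,217),interpolation=cv2.INTER_CUBIC)
cv2.imwrite("pics/z0.png",np.vstack([np.hstack([f(a),f(b)]),np.hstack([f(c),f(d)])]))
cp=camera_params("top");cs=camera_params("scene")
for u,v in((239,204),(263,211),(289,218)):print(at_z(cp,u,v,.07).round(3))
print(at_z(cp,399,211,.068).round(3))
E
```

```text
[0.491 0.24  0.07 ]
[0.475 0.185 0.07 ]
[0.459 0.126 0.07 ]
[ 0.473 -0.122  0.068]
```

View pics/z0.png

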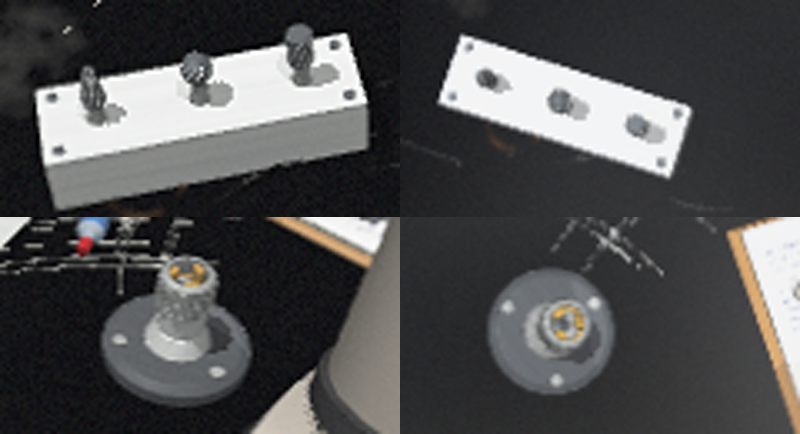

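```bash
cat >> h.py <<'E'
from scipy.spatial.transform import Rotation as R
def rel(P,yaw=None):
    s=status.sense();r=R.from_quat(s["orientation"]).as_matrix()
    t=np.degrees(np.arctan2(r[1,0],r[0,0]))
    print("yaw",t.round(2),"q6",np.degrees(s["qpos"][5]).round(1),"tcp",s["ee_pos"].round(4),"t",s["t"])
    if yaw is not None:
        print("turn",(t-yaw).round(2)); a=np.radians(yaw)
        r=np.array([[np.cos(a),np.sin(a),0],[np.sin(a),-np.cos(a),0],[0,0,-1.]])
    print("shift(after turn)",(r.T@(np.array(P)-s["ee_pos"])).round(4))
E
python3 - <<'E'
from h import *
s=status.sense();r=R.from_quat(s["orientation"]).as_matrix();cp=camera_params("wrist");T=np.array(cp["T"])
print(r.T@(T[:3,3]-s["ee_pos"]),(r.T@T[:3,:3]).round(3),cp["camera_matrix"])
rel([.473,-.122,.25],74.3)
E
```

```text
[ 0.0853504  0.0007497 -0.1587513] [[-0.    -0.95  -0.312]
 [ 1.    -0.001  0.002]
 [-0.002 -0.312  0.95 ]] [[300.6863479    0.         315.86295828]
 [  0.         300.6863479  198.72991417]
 [  0.           0.           1.        ]]
yaw 24.11 q6 -8.4 tcp [ 0.2145 -0.4792  0.2268] t 0.8
turn -50.19
shift(after turn) [ 0.4138  0.1522 -0.0232]
```

```bash
python3 -m creep '[[[0,0,0,-8.4],[0,0,0,-8.4],[0,0,0,-8.4],[0,0,0,-8.4],[0,0,0,-8.4],[0,0,0,-8.2],[0.03,0.01,0,0],[0.03,0.01,0,0],[0.03,0.01,0,0],[0.03,0.01,0,0]]]' 0.35
python3 -m creep '[[[0.034,0.013,0,0],[0.034,0.013,0,0],[0.034,0.013,0,0],[0.034,0.013,0.004,0],[0.034,0.013,0.004,0],[0.034,0.013,0.004,0],[0.03,0.012,0.004,0],[0.03,0.012,0.004,0],[0.03,0.012,0.004,0],[0,0,0,0]]]'
python3 - <<'E'
from h import *
im,cp=shot("wrist","w1.png")
for q in("mouth","chuck","collet"):
    for b in boxes_of("wrist",q)[:2]:
        x=np.array(b["box"])*[640,400,640,400];print(q,round(b["p"],2),x.round(1),at_z(cp,x[0],x[1],0.068).round(4))
rel([.473,-.122,.2],74.3); np.save("cp1.npy",cp,allow_pickle=True);print(status.sense()["finger_gap"])
E
```

```text
t: 1.8
ee_pos: [0.2859, -0.3735, 0.2268]
orientation: [0.797, 0.604, 0.0, 0.0]
wrist_force: [-0.3, -0.1, -0.2]
finger_gap: 0.0598
grip_force: 0.0
t: 2.8
ee_pos: [0.4761, -0.1196, 0.2022]
orientation: [0.796, 0.605, 0.0, -0.0]
wrist_force: [0.5, -0.2, 0.1]
finger_gap: 0.0595
grip_force: 0.0
mouth 0.95 [314.1 179.6  73.2  75.5] [ 0.4775 -0.1112  0.068 ]
chuck 0.95 [314.2 176.6  79.3  76.3] [ 0.4784 -0.1083  0.068 ]
collet 0.65 [311.4 192.2  21.3  19.1] [ 0.4713 -0.1232  0.068 ]
yaw 74.28 q6 -7.8 tcp [ 0.4743 -0.1229  0.2028] t 3.0
turn -0.02
shift(after turn) [ 0.0006 -0.0015  0.0028]
0.0598233993620788
```

View pics/w1.png

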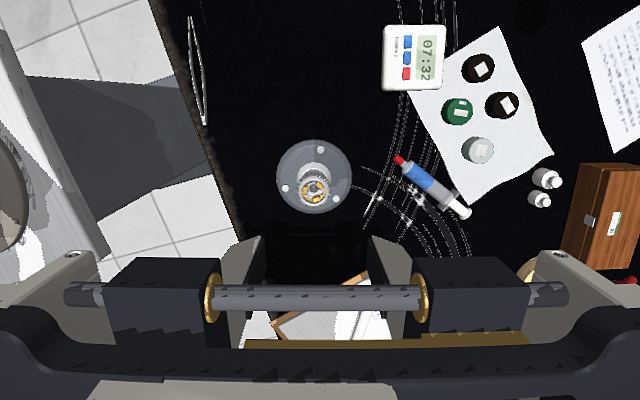

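The mouth shows at about (313,192), with the base disc round (314,176). The arm was still settling in that shot, so I'll repeat it now that it's still and zoom in.

```bash
python3 - <<'E'
from h import *
im,cp=shot("wrist","w2.png");np.save("cp1.npy",cp,allow_pickle=True)
M=np.array([.4735,-.1225,0])
def ring(c,rad,z):return np.array([proj(cp,[c[0]+rad*np.cos(a),c[1]+rad*np.sin(a),z]) for a in np.linspace(0,6.28,80)])
u0,v0,k=274,136,8
z=cv2.resize(im[v0:v0+80,u0:u0+80,::-1],None,fx=k/1,fy=k/1,interpolation=cv2.INTER_CUBIC)[:600]
for rad,zz,col in((.0175,.068,(0,255,0)),(.0115,.068,(0,255,255)),(.046,.013,(255,0,255))):
    p=((ring(M,rad,zz)-[u0-.5,v0-.5])*k).astype(np.int32);cv2.polylines(z,[p],True,col,1)
cv2.imwrite("pics/z2.png",z);rel(M+[0,0,.2])
E
```

```text
yaw 74.25 q6 -7.7 tcp [ 0.4743 -0.1231  0.2029] t 3.05
shift(after turn) [ 0.0004 -0.0009  0.0029]
```

View pics/z2.png

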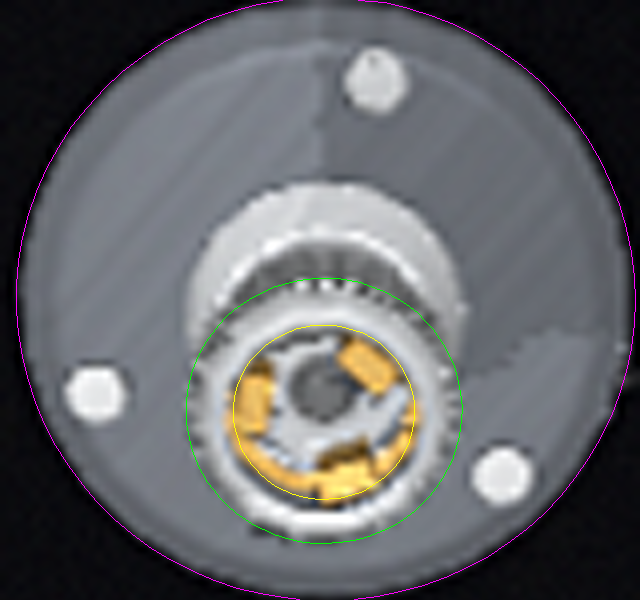

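The model rings drawn at (0.4735, −0.1225) match the nut and base edges to about half a pixel, so that is the mouth. Next is a look over the rack at the same yaw.

```bash
python3 -m creep '[[[0.035,-0.012,0,0],[0.035,-0.012,0,0],[0.035,-0.012,0,0],[0.035,-0.012,0,0],[0.035,-0.012,0,0],[0.035,-0.012,0,0],[0.031,-0.0115,0,0],[0,0,0,0],[0,0,0,0],[0,0,0,0]]]' 0.6
python3 - <<'E'
from h import *
im,cp=shot("wrist","w3.png")
for b in boxes_of("wrist","cylinder_burr")[:2]:print(b["p"],np.array(b["box"])*[640,400,640,400])
B=np.array([.459,.132,0]);u,v=proj(cp,B+[0,0,.07]);print(u,v)
u0,v0,k=int(u)-60,int(v)-50,6
z=cv2.resize(im[v0:v0+100,u0:u0+120,::-1],None,fx=k,fy=k,interpolation=cv2.INTER_CUBIC)
def ring(c,rad,z):return np.array([proj(cp,[c[0]+rad*np.cos(a),c[1]+rad*np.sin(a),z]) for a in np.linspace(0,6.28,80)])
for rad,zz,col in((.007,.077,(0,255,0)),(.005,.04,(0,255,255)),):
    p=((ring(B,rad,zz)-[u0-.5,v0-.5])*k).astype(np.int32);cv2.polylines(z,[p],True,col,1)
for i in range(0,120,20):cv2.putText(z,str(u0+i),(i*k,10),0,.4,(0,0,255));
for i in range(0,100,20):cv2.putText(z,str(v0+i),(0,i*k+10),0,.4,(0,0,255))
cv2.imwrite("pics/z3.png",z);rel(B+[0,0,.2]);print(status.sense()["finger_gap"])
E
```

```text
t: 4.05
ee_pos: [0.4597, 0.1309, 0.2028]
orientation: [0.797, 0.603, -0.0, 0.0]
wrist_force: [-0.5, -1.2, -0.4]
finger_gap: 0.0371
grip_force: 0.0
0.56 [314.688 183.32   15.424  21.   ]
313.9185379709529 187.12644850907395
yaw 74.19 q6 22.5 tcp [0.4597 0.131  0.2028] t 4.15
shift(after turn) [ 0.0008 -0.001   0.0028]
0.036645511595852095
```

View pics/z3.png

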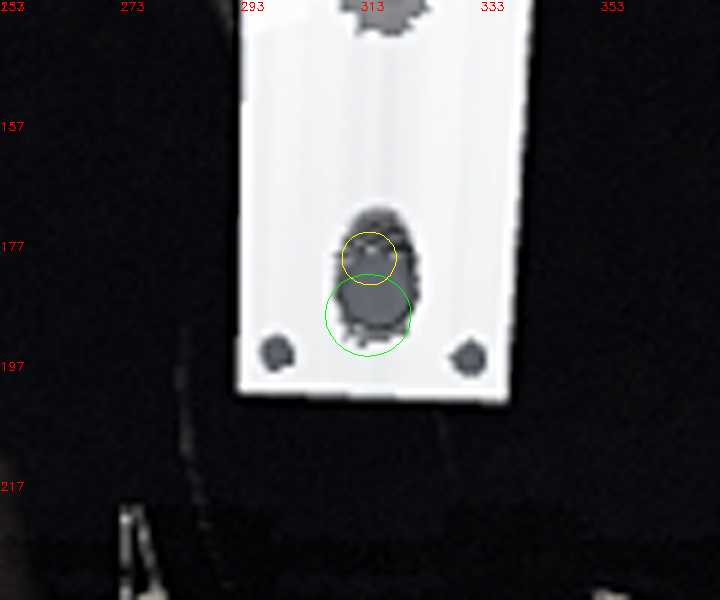

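The cylindrical head's top disc is centred near (316,186), which puts the burr at about (0.4614, 0.1352). I'll descend and grip it.

```bash
python3 -m creep '[[[0.0045,0.0004,0,0],[0,0,0.025,0],[0,0,0.025,0],[0,0,0.025,0],[0,0,0.025,0],[0,0,0.02,0],[0,0,0.02,0],[0,0,0.0118,0],[0,0,0,0],[0,0,0,0]]]'
python3 -m creep '[[[0,0,0,0],[0,0,0,0],[0,0,0,0],[0,0,0,0],[0,0,0,0],[0,0,0,0],[0,0,0,0],[0,0,0,0],[0,0,0,0],[0,0,0,0]]]' 0.95 20
python3 - <<'E'
from h import *
rel([.4614,.1352,.051])
E
```

```text
t: 5.15
ee_pos: [0.4615, 0.1365, 0.0513]
orientation: [0.797, 0.604, 0.0, 0.0]
wrist_force: [0.5, 0.4, 0.4]
finger_gap: 0.0369
grip_force: 0.0
t: 6.15
ee_pos: [0.4615, 0.1366, 0.0513]
orientation: [0.797, 0.604, 0.0, 0.0]
wrist_force: [-0.3, 0.8, 5.4]
finger_gap: 0.0135
grip_force: 20.0
yaw 74.31 q6 23.1 tcp [0.4615 0.1366 0.0513] t 6.15
shift(after turn) [-0.0013  0.0003  0.0003]
```

```bash
python3 -m creep '[[[0,0,-0.005,0],[0,0,-0.015,0],[0,0,-0.02,0],[0,0,-0.025,0],[0,0,-0.025,0],[0,0,-0.02,0],[0,0,-0.01,0],[-0.02,0.0066,0,0],[-0.03,0.01,0,0],[-0.03,0.01,0,0]]]'
python3 -m creep '[[[-0.03,0.01,0,0],[-0.03,0.01,0,0],[-0.03,0.01,0,0],[-0.03,0.01,0,0],[-0.03,0.01,0,0],[-0.0162,0.0049,0,0],[0,0,0,0],[0,0,0,0],[0,0,0,0],[0,0,0,0]]]'
python3 - <<'E'
from h import *
im,cp=shot("wrist","w4.png");s=status.sense();p=s["ee_pos"];print(s["wrist_force"],s["finger_gap"])
tip=p-[0,0,.0433];u,v=proj(cp,tip);print(u,v)
u0,v0,k=int(u)-60,int(v)-60,6
z=cv2.resize(im[v0:v0+100,u0:u0+120,::-1],None,fx=k,fy=k,interpolation=cv2.INTER_CUBIC)
def ring(c,rad,z):return np.array([proj(cp,[c[0]+rad*np.cos(a),c[1]+rad*np.sin(a),z]) for a in np.linspace(0,6.28,80)])
for c,rad,zz,col in(([.4735,-.1225],.0115,.068,(0,255,255)),(tip,.004,tip[2],(0,255,0)),(tip,.004,tip[2]+.045,(0,255,0))):
    q=((ring(c,rad,zz)-[u0-.5,v0-.5])*k).astype(np.int32);cv2.polylines(z,[q],True,col,1)
cv2.imwrite("pics/z4.png",z);rel([.4735,-.1225,.15])
E
```

```text
t: 7.15
ee_pos: [0.4645, 0.0517, 0.1704]
orientation: [0.797, 0.605, -0.0, -0.0]
wrist_force: [1.2, -1.7, 0.1]
finger_gap: 0.0129
grip_force: 20.0
t: 8.15
ee_pos: [0.4729, -0.1216, 0.1708]
orientation: [0.797, 0.604, -0.0, -0.0]
wrist_force: [0.1, -0.4, -1.4]
finger_gap: 0.013
grip_force: 20.0
[ 0.10675958  0.19872612 -0.78652514] 0.013197090439244193
314.801439725945 222.44060824116013
yaw 74.38 q6 -7.8 tcp [ 0.473  -0.1216  0.1709] t 8.2
shift(after turn) [-0.0007  0.0008  0.0209]
```

View pics/z4.png

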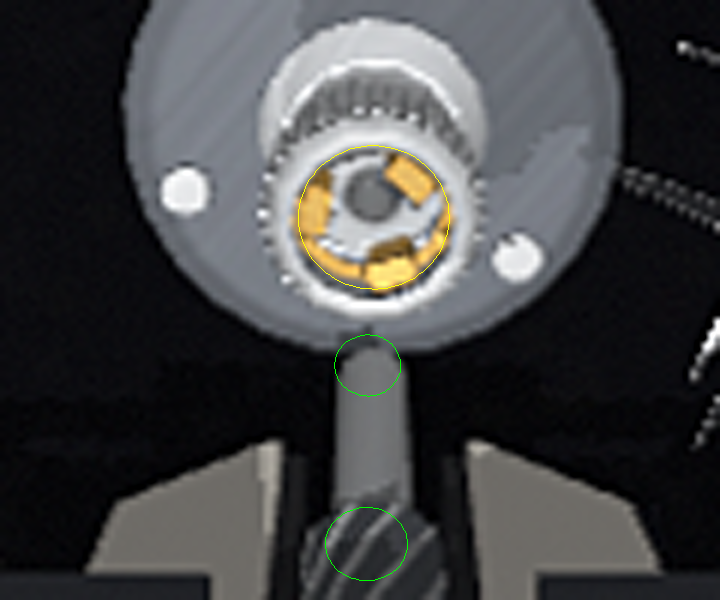

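The shank hangs straight: its tip is near image column 317 and the mouth is centred within half a millimetre of plan. I'll go down to 12 mm above the mouth and compare the two at the same depth.

```bash
python3 -m creep '[[[-0.0005,0.0001,0.005,0],[0,0,0.01,0],[0,0,0.01,0],[0,0,0.01,0],[0,0,0.008,0],[0,0,0.0046,0],[0,0,0,0],[0,0,0,0],[0,0,0,0],[0,0,0,0]]]'
python3 - <<'E'
from h import *
im,cp=shot("wrist","w5.png");s=status.sense();p=s["ee_pos"]
tip=p-[0,0,.0433];u,v=proj(cp,tip);print(u,v)
u0,v0,k=int(u)-40,int(v)-40,10
z=cv2.resize(im[v0:v0+60,u0:u0+80,::-1],None,fx=k,fy=k,interpolation=cv2.INTER_CUBIC)
def ring(c,rad,z):return np.array([proj(cp,[c[0]+rad*np.cos(a),c[1]+rad*np.sin(a),z]) for a in np.linspace(0,6.28,80)])
for c,rad,zz,col in(([.4735,-.1225],.0115,.068,(0,255,255)),([.4735,-.1225],.0175,.068,(0,255,255)),(tip,.004,tip[2]+.001,(0,255,0)),(tip,.003,tip[2],(0,255,0)),(tip,.004,tip[2]+.045,(0,255,0))):
    q=((ring(c,rad,zz)-[u0-.5,v0-.5])*k).astype(np.int32);cv2.polylines(z,[q],True,col,1)
cv2.imwrite("pics/z5.png",z);rel([.4735,-.1225,.15])
E
```

```text
t: 9.2
ee_pos: [0.4732, -0.1232, 0.1237]
orientation: [0.797, 0.604, 0.0, 0.0]
wrist_force: [-0.5, 0.8, -0.8]
finger_gap: 0.0133
grip_force: 20.0
314.52073299876446 222.27615770664374
yaw 74.31 q6 -7.9 tcp [ 0.4731 -0.1231  0.1237] t 9.25
shift(after turn) [ 0.0007  0.0002 -0.0263]
```

View pics/z5.png

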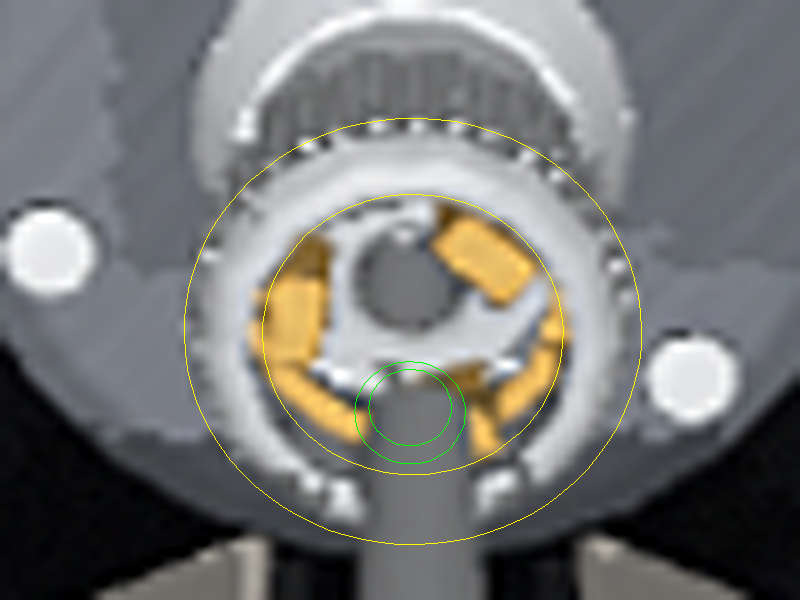

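```bash
python3 - <<'E'
from h import *
cp=camera_params("wrist");u0,v0,k=274,182,10
f=lambda P:((proj(cp,P)-[u0-.5,v0-.5])*k).round(1)
M=np.array([.4735,-.1225,0])
for r,z in((4.6,.053),(5.6,.054)):
    c=[f(M+[r/1e3*np.cos(a),r/1e3*np.sin(a),z]) for a in np.linspace(0,6.28,60)];print(r,np.min(c,0),np.max(c,0))
im=cv2.imread("pics/w5.png",0)
print(im[218:240:3,304:326]);print(im[214:226,311:320].T)
print(im[203:218,306:324])
E
```

```text
4.6 [357.3 216. ] [470.5 322.4]
5.6 [344.7 208.3] [483.  338.3]
[[142 215 236 212 201 203 208 156 121 124 188 216 217 221 191 158 137 121
  124 199 255 228]
 [201 196 161  94  72  92 118 137 116 105 107 111 114 114 111  99  83  76
   70  92 171 195]
 [102 125 165 193 202 210 144  84 100 109 114 115 118 116 114 107  96 180
  195 126 106  90]
 [122 108 112 111 106  84  75  90 104 111 114 116 118 116 114 110  96 125
  133 122 106  78]
 [186 225 154 203 220 134  74  92 105 112 115 116 118 117 114 109  97 120
  204 226 222 153]
 [ 70  70 116 147 161 164 116  91 104 112 114 116 118 116 113 110 100 118
  123  92  75  70]
 [ 46  54  65  71  69  66  85 101 108 113 116 117 117 116 112 111 105  92
   72  57  52  44]
 [ 21  11   5   6   0  26  83 103 108 113 115 117 117 115 111 110 106  99
   54   0   5   8]]
[[154 197 205 208 156 205 231 137  84  88  84  83]
 [113 193 202 212 121 140 162 116  98  99 100 101]
 [103 177 197 214 124  91 100 105 107 109 109 109]
 [107 152 192 211 188 193 124 107 112 113 114 114]
 [108 144 192 208 216 196 128 111 116 115 115 115]
 [ 83 150 195 209 217 136 103 114 11
[... 594 characters left out ...]
 99 189 204 194 193 193]
 [ 86 198 199 126  90 101 112 114 117 117 116 111  95  99 137 189 197 192]
 [132 184 194 120  88 103 111 115 117 119 115 111 104  70  72 118 178 191]
 [159 194 194 142 103 102 111 115 117 116 115 110 103  74 112 165 147 173]
 [140 183 199 151 103 100 110 115 116 116 113 110  99  95 154 199 138 102]
 [134 180 205 187 152  95  96 113 115 115 112 105  90 133 179 208 202 193]
 [119 171 209 199 190 154 113 103 107 108  83 120 151 174 193 201 204 204]
 [186 201 207 205 204 197 193 177 152 144 150 178 188 191 201 206 205 206]
 [189 211 209 208 207 205 202 197 192 192 195 200 205 205 207 208 207 209]
 [179 206 201 200 202 208 212 214 211 208 209 208 211 216 217 199 208 204]]
```

The tip sits about 1.3 mm in −x and 0.8 mm in +y (tool axes) off the bore. I'll correct that, ease the grip to 12 N so it slips before pressing hard, and lower to just above the guide.

```bash
python3 -m creep '[[[0.0013,-0.0008,0,0],[0,0,0,0],[0,0,0.003,0],[0,0,0.004,0],[0,0,0.004,0],[0,0,0.004,0],[0,0,0.004,0],[0,0,0.003,0],[0,0,0,0],[0,0,0,0]]]' - 12
python3 -m creep '[[[0,0,0.001,0],[0,0,0.001,0],[0,0,0.001,0],[0,0,0.001,0],[0,0,0.001,0],[0,0,0.001,0],[0,0,0.001,0],[0,0,0.001,0],[0,0,0,0],[0,0,0,0]]]'
```

```text
t: 10.25
ee_pos: [0.4726, -0.1216, 0.1013]
orientation: [0.797, 0.604, -0.0, 0.0]
wrist_force: [0.2, 0.2, -0.7]
finger_gap: 0.0138
grip_force: 12.0
t: 11.25
ee_pos: [0.4725, -0.1216, 0.0933]
orientation: [0.797, 0.604, -0.0, 0.0]
wrist_force: [-1.1, 0.1, -0.6]
finger_gap: 0.0133
grip_force: 12.0
```

The tip is 4 mm past the rim with almost no force, so it's in the bore. Continuing down.

```bash
python3 -m creep '[[[0,0,0.002,0],[0,0,0.002,0],[0,0,0.002,0],[0,0,0.002,0],[0,0,0.002,0],[0,0,0.002,0],[0,0,0.002,0],[0,0,0.002,0],[0,0,0,0],[0,0,0,0]]]'
python3 -m creep '[[[0,0,0.0005,0],[0,0,0.0005,0],[0,0,0.0005,0],[0,0,0.0005,0],[0,0,0.0005,0],[0,0,0.0005,0],[0,0,0,0],[0,0,0,0],[0,0,0,0],[0,0,0,0]]]'
```

```text
t: 12.25
ee_pos: [0.4725, -0.1216, 0.0773]
orientation: [0.797, 0.604, -0.0, 0.0]
wrist_force: [0.4, -0.0, -0.4]
finger_gap: 0.0137
grip_force: 12.0
t: 13.25
ee_pos: [0.4725, -0.1216, 0.0743]
orientation: [0.797, 0.604, -0.0, 0.0]
wrist_force: [-0.0, 0.3, 0.6]
finger_gap: 0.0138
grip_force: 12.0
```

```bash
python3 -m creep '[[[0,0,0.0003,0],[0,0,0.0003,0],[0,0,0.0003,0],[0,0,0.0003,0],[0,0,0.0003,0],[0,0,0,0],[0,0,0,0],[0,0,0,0],[0,0,0,0],[0,0,0,0]]]'
```

```text
t: 14.25
ee_pos: [0.4728, -0.1217, 0.0733]
orientation: [0.797, 0.604, 0.0, 0.0]
wrist_force: [-0.9, 0.2, 4.3]
finger_gap: 0.0135
grip_force: 12.0
```

Contact came at 4.3 N with the TCP at 0.0733, exactly the height expected for fully home. I'll open the fingers, then move down over the nut.

```bash
python3 -m creep '[[[0,0,0,0],[0,0,0,0],[0,0,0,0],[0,0,0,0],[0,0,0,0],[0,0,0,0],[0,0,0,0],[0,0,0,0],[0,0,0,0],[0,0,0,0]]]' 0.42
python3 - <<'E'
from h import *
im,cp=shot("wrist","w6.png");s=status.sense();print(s["finger_gap"],s["wrist_torque"],s["wrist_force"],s["ee_pos"])
u,v=proj(cp,[.4728,-.1217,.085]);u0,v0,k=int(u)-60,int(v)-60,6
cv2.imwrite("pics/z6.png",cv2.resize(im[v0:v0+100,u0:u0+120,::-1],None,fx=k,fy=k,interpolation=cv2.INTER_CUBIC))
E
```

```text
t: 15.25
ee_pos: [0.4725, -0.1216, 0.0728]
orientation: [0.797, 0.604, -0.0, 0.0]
wrist_force: [0.5, -0.2, -0.3]
finger_gap: 0.0529
grip_force: 0.0
0.05320044861149093 [-0.00981695 -0.04012739  0.05717311] [-0.08862684  0.18746153 -0.26362469] [ 0.47254775 -0.12158417  0.0728412 ]
```

View pics/z6.png

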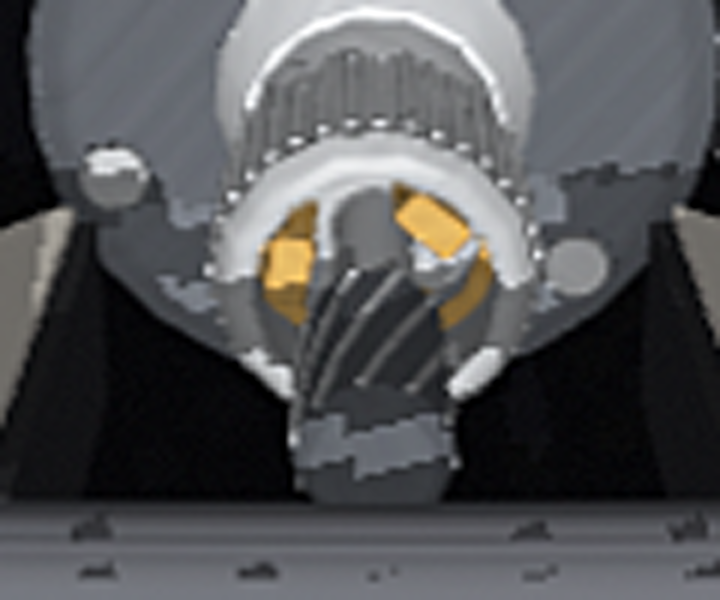

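The burr stands upright in the collet, with its head just above the mouth and clear of the open fingers. Next I lower and grip the nut.

```bash
python3 -m creep '[[[-0.0005,0,0.005,0],[0,0,0.005,0],[0,0,0.005,0],[0,0,0.005,0],[0,0,0.005,0],[0,0,0.005,0],[0,0,0.005,0],[0,0,0,0],[0,0,0,0],[0,0,0,0]]]'
python3 -m creep '[[[0,0,0,0],[0,0,0,0],[0,0,0,0],[0,0,0,0],[0,0,0,0],[0,0,0,0],[0,0,0,0],[0,0,0,0],[0,0,0,0],[0,0,0,0]]]' 0.9 45
python3 -m creep '[[[0,0,0,2],[0,0,0,2],[0,0,0,2],[0,0,0,2],[0,0,0,2],[0,0,0,2],[0,0,0,2],[0,0,0,2],[0,0,0,2],[0,0,0,2]]]'
cat > q.py <<'E'
from h import *
s=status.sense();r=R.from_quat(s["orientation"]).as_matrix()
print("yaw",np.degrees(np.arctan2(r[1,0],r[0,0])).round(2),"q6",np.degrees(s["qpos"][5]).round(2),"tau",s["wrist_torque"].round(3),"eff6",s["effort"][5].round(3),"F",s["wrist_force"].round(1),"t",s["t"])
E
python3 q.py
```

```text
t: 16.3
ee_pos: [0.4725, -0.1221, 0.038]
orientation: [0.797, 0.604, 0.0, 0.0]
wrist_force: [-0.4, 0.3, -1.2]
finger_gap: 0.053
grip_force: 0.0
t: 17.3
ee_pos: [0.4725, -0.1221, 0.0379]
orientation: [0.797, 0.604, 0.0, 0.0]
wrist_force: [0.3, 0.7, 1.9]
finger_gap: 0.0331
grip_force: 45.0
t: 18.3
ee_pos: [0.4726, -0.1222, 0.0379]
orientation: [0.89, 0.456, 0.0, 0.0]
wrist_force: [1.2, -0.2, 2.5]
finger_gap: 0.0327
grip_force: 45.0
yaw 54.3 q6 12.24 tau [ 0.017 -0.199  0.28 ] eff6 -0.155 F [ 1.2 -0.2  2.5] t 18.3
```

Turning free at about 0.28 N m. I'll continue in smaller steps.

```bash
python3 -m creep '[[[0,0,0,0.6],[0,0,0,0.6],[0,0,0,0.6],[0,0,0,0.6],[0,0,0,0.6],[0,0,0,0.6],[0,0,0,0.6],[0,0,0,0.6],[0,0,0,0.6],[0,0,0,0.6]]]' >/dev/null; python3 q.py
python3 -m creep '[[[0,0,0,0.6],[0,0,0,0.6],[0,0,0,0.6],[0,0,0,0.6],[0,0,0,0.6],[0,0,0,0.6],[0,0,0,0.6],[0,0,0,0.6],[0,0,0,0.6],[0,0,0,0.6]]]'>/dev/null; python3 q.py
```

```text
yaw 48.26 q6 18.25 tau [-0.178 -0.502  0.3  ] eff6 0.165 F [ 2.5 -1.3  3.2] t 19.3
yaw 42.26 q6 24.25 tau [-0.35  -0.742  0.312] eff6 0.166 F [ 4.5 -1.5  3.1] t 20.3
```

```bash
python3 -m creep '[[[0,0,0,0.6],[0,0,0,0.6],[0,0,0,0.6],[0,0,0,0.6],[0,0,0,0.6],[0,0,0,0.6],[0,0,0,0.6],[0,0,0,0.6],[0,0,0,0.6],[0,0,0,0.6]]]' >/dev/null; python3 q.py
```

```text
yaw 36.26 q6 30.25 tau [-0.395 -0.715  0.284] eff6 0.166 F [ 3.9 -2.7  2.9] t 21.3
```

```bash
python3 -m creep '[[[0,0,0,0.6],[0,0,0,0.6],[0,0,0,0.6],[0,0,0,0.6],[0,0,0,0.6],[0,0,0,0.6],[0,0,0,0.6],[0,0,0,0.6],[0,0,0,0.6],[0,0,0,0.6]]]'>/dev/null; python3 q.py
```

```text
yaw 30.26 q6 36.25 tau [-0.403 -0.721  0.354] eff6 0.166 F [ 4.2 -2.6  3. ] t 22.3
```

```bash
python3 -m creep '[[[0,0,0,0.4],[0,0,0,0.4],[0,0,0,0.4],[0,0,0,0.4],[0,0,0,0.4],[0,0,0,0.4],[0,0,0,0.4],[0,0,0,0.4],[0,0,0,0.4],[0,0,0,0.4]]]'>/dev/null; python3 q.py
```

```text
yaw 26.27 q6 40.24 tau [-0.349 -0.773  0.277] eff6 0.211 F [ 4.5 -1.8  2.8] t 23.3
```

Joint-6 effort is the cleaner signal: it sat at 0.166 while the nut turned free and has now risen to 0.211. I'll go on in smaller steps.

```bash
python3 -m creep '[[[0,0,0,0.3],[0,0,0,0.3],[0,0,0,0.3],[0,0,0,0.3],[0,0,0,0.3],[0,0,0,0.3],[0,0,0,0.3],[0,0,0,0.3],[0,0,0,0.3],[0,0,0,0.3]]]'>/dev/null; python3 q.py
```

```text
yaw 23.27 q6 43.24 tau [-0.424 -0.793  0.29 ] eff6 0.234 F [ 5.3 -3.2  2.7] t 24.3
```

```bash
python3 -m creep '[[[0,0,0,0.3],[0,0,0,0.3],[0,0,0,0.3],[0,0,0,0.3],[0,0,0,0.3],[0,0,0,0.3],[0,0,0,0.3],[0,0,0,0.3],[0,0,0,0.3],[0,0,0,0.3]]]'>/dev/null; python3 q.py
```

```text
yaw 20.27 q6 46.24 tau [-0.472 -0.767  0.281] eff6 0.234 F [ 4.4 -3.1  3.8] t 25.3
```

Effort went flat again, so it was only joint friction. The wrist torque is still at the free level after 0.94 rad. I'll carry on.

```bash
python3 -m creep '[[[0,0,0,0.4],[0,0,0,0.4],[0,0,0,0.4],[0,0,0,0.4],[0,0,0,0.4],[0,0,0,0.4],[0,0,0,0.4],[0,0,0,0.4],[0,0,0,0.4],[0,0,0,0.4]]]'>/dev/null; python3 q.py
```

```text
yaw 16.27 q6 50.24 tau [-0.395 -0.731  0.347] eff6 0.216 F [ 4.8 -2.3  2.2] t 26.3
```

```bash
python3 -m creep '[[[0,0,0,0.4],[0,0,0,0.4],[0,0,0,0.4],[0,0,0,0.4],[0,0,0,0.4],[0,0,0,0.4],[0,0,0,0.4],[0,0,0,0.4],[0,0,0,0.4],[0,0,0,0.4]]]'>/dev/null; python3 q.py
```

```text
yaw 12.28 q6 54.24 tau [-0.476 -0.726  0.321] eff6 0.254 F [ 4.1 -3.4  3.6] t 27.3
```

```bash
python3 -m creep '[[[0,0,0,0.3],[0,0,0,0.3],[0,0,0,0.3],[0,0,0,0.3],[0,0,0,0.3],[0,0,0,0.3],[0,0,0,0.3],[0,0,0,0.3],[0,0,0,0.3],[0,0,0,0.3]]]'>/dev/null; python3 q.py
```

```text
yaw 9.29 q6 57.23 tau [-0.47  -0.755  0.419] eff6 0.316 F [ 5.5 -3.2  2.8] t 28.3
```

```bash
python3 -m creep '[[[0,0,0,0.3],[0,0,0,0.3],[0,0,0,0.3],[0,0,0,0.3],[0,0,0,0.3],[0,0,0,0.3],[0,0,0,0.3],[0,0,0,0.3],[0,0,0,0.3],[0,0,0,0.3]]]'>/dev/null; python3 q.py
```

```text
yaw 6.29 q6 60.22 tau [-0.455 -0.697  0.397] eff6 0.358 F [ 4.3 -4.   3.2] t 29.3
```

Both signals are now rising at about 1 N m/rad, roughly 0.12 to 0.14 over free. Two more degrees should put it mid-range for snug.

```bash
python3 -m creep '[[[0,0,0,0.2],[0,0,0,0.2],[0,0,0,0.2],[0,0,0,0.2],[0,0,0,0.2],[0,0,0,0.2],[0,0,0,0.2],[0,0,0,0.2],[0,0,0,0.2],[0,0,0,0.2]]]'>/dev/null; python3 q.py
```

```text
yaw 4.3 q6 62.22 tau [-0.528 -0.733  0.444] eff6 0.411 F [ 5.2 -3.2  3.5] t 30.3
```

That is about 0.15 to 0.18 over free, which is snug. Releasing and retreating straight up.

```bash
python3 -m creep '[[[0,0,0,0],[0,0,0,0],[0,0,0,0],[0,0,0,0],[0,0,0,0],[0,0,0,0],[0,0,0,0],[0,0,0,0],[0,0,0,0],[0,0,0,0]]]' 0.42
python3 -m creep '[[[0,0,-0.005,0],[0,0,-0.01,0],[0,0,-0.02,0],[0,0,-0.02,0],[0,0,-0.02,0],[0,0,-0.02,0],[0,0,-0.02,0],[0,0,-0.01,0],[0,0,0,0],[0,0,0,0]]]'
python3 - <<'E'
from h import *
im,cp=shot("wrist","w7.png")
u,v=proj(cp,[.4728,-.1217,.085]);u0,v0,k=int(u)-50,int(v)-45,8
z=cv2.resize(im[v0:v0+75,u0:u0+100,::-1],None,fx=k,fy=k,interpolation=cv2.INTER_CUBIC)
for rad,zz,col in((.007,.099,(0,255,0)),(.0175,.068,(0,255,255))):
    q=np.array([proj(cp,[.4735+rad*np.cos(a),-.1225+rad*np.sin(a),zz]) for a in np.linspace(0,6.28,60)])
    cv2.polylines(z,[((q-[u0-.5,v0-.5])*k).astype(np.int32)],True,col,1)
cv2.imwrite("pics/z7.png",z)
E
```

```text
t: 31.3
ee_pos: [0.4724, -0.122, 0.0378]
orientation: [0.999, 0.038, 0.0, 0.0]
wrist_force: [-0.6, -0.1, 0.2]
finger_gap: 0.0532
grip_force: 0.0
t: 32.3
ee_pos: [0.472, -0.1219, 0.1625]
orientation: [0.999, 0.038, -0.0, -0.0]
wrist_force: [-0.1, -0.5, 0.2]
finger_gap: 0.0532
grip_force: 0.0
```

View pics/z7.png

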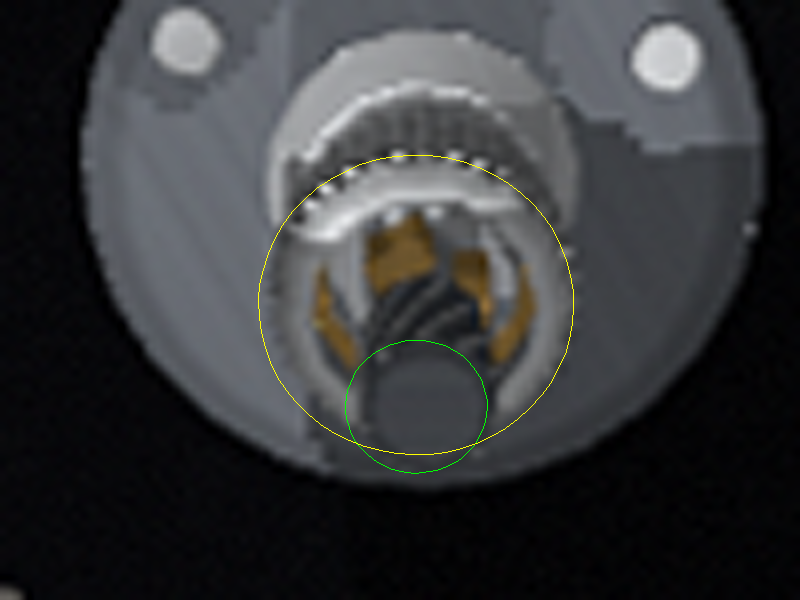

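The burr is upright with its top disc at (425,403) in the crop, matching the fully-home prediction. The jaws are closed on the shank and the gripper is clear.

```bash
python3 -c "
from bench import robot
print(robot.hand_in())"
```

```text
the job is handed in; nothing more can be done
None
```

The cylindrical-head burr is fully home on the stop, the nut is turned clockwise to snug (about 0.15 N m over free), and the gripper is released and clear; the job was handed in at about 32 s, with no verdict shown.

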